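# Reload a code-reader carousel with fresh jars, codes facing the reader

## Task

Turn the carousel a half turn by its crank to bring the seats from the code reader round to the loading side, against its stop. There, stand every grey-capped jar that is in it upright in the blue tray, and stand every yellow-capped jar that is on the worktop upright in the middle of a seat of its own, turned so that its code label (the side to which the red stripe on the cap points) faces straight outwards from the carousel's axis. Then turn the carousel back against its other stop so that each yellow-capped jar stands on its seat with its code facing the reader; leave the other things alone.

Things in the scene. Friction and masses are not known exactly. Their poses are not given: they have to be found in the camera images.
- fresh_0_centre (a point): jar with a yellow cap: upright cylinder 50 mm in diameter, 80 mm tall, 0.15 kg, with a weighted steel foot 14 mm high. Fresh sample, starts standing on the worktop. Point: its centre, 40 mm above its underside; axes: z up along the jar, +x from the centre towards the middle of its code label (black bars, 40 mm up the side). A red stripe on the cap runs from the cap's middle towards the code side. May be absent.
- fresh_0_code (a point): middle of the code label of the jar fresh_0, on its side 25 mm from its centre, 40 mm above its underside
- fresh_1_centre (a point): jar with a yellow cap: upright cylinder 50 mm in diameter, 80 mm tall, 0.15 kg, with a weighted steel foot 14 mm high. Fresh sample, starts standing on the worktop. Point: its centre, 40 mm above its underside; axes: z up along the jar, +x from the centre towards the middle of its code label (black bars, 40 mm up the side). A red stripe on the cap runs from the cap's middle towards the code side. May be absent.
- fresh_1_code (a point): middle of the code label of the jar fresh_1, on its side 25 mm from its centre, 40 mm above its underside
- fresh_2_centre (a point): jar with a yellow cap: upright cylinder 50 mm in diameter, 80 mm tall, 0.15 kg, with a weighted steel foot 14 mm high. Fresh sample, starts standing on the worktop. Point: its centre, 40 mm above its underside; axes: z up along the jar, +x from the centre towards the middle of its code label (black bars, 40 mm up the side). A red stripe on the cap runs from the cap's middle towards the code side. May be absent.
- fresh_2_code (a point): middle of the code label of the jar fresh_2, on its side 25 mm from its centre, 40 mm above its underside
- read_0_centre (a point): jar with a grey cap: upright cylinder 50 mm in diameter, 80 mm tall, 0.15 kg, with a weighted steel foot 14 mm high. Finished sample, starts standing in seat_0 of the carousel. Point: its centre, 40 mm above its underside; axes: z up along the jar, +x from the centre towards the middle of its code label (black bars, 40 mm up the side). A red stripe on the cap runs from the cap's middle towards the code side. May be absent.
- read_1_centre (a point): jar with a grey cap: upright cylinder 50 mm in diameter, 80 mm tall, 0.15 kg, with a weighted steel foot 14 mm high. Finished sample, starts standing in seat_1 of the carousel. Point: its centre, 40 mm above its underside; axes: z up along the jar, +x from the centre towards the middle of its code label (black bars, 40 mm up the side). A red stripe on the cap runs from the cap's middle towards the code side. May be absent.
- read_2_centre (a point): jar with a grey cap: upright cylinder 50 mm in diameter, 80 mm tall, 0.15 kg, with a weighted steel foot 14 mm high. Finished sample, starts standing in seat_2 of the carousel. Point: its centre, 40 mm above its underside; axes: z up along the jar, +x from the centre towards the middle of its code label (black bars, 40 mm up the side). A red stripe on the cap runs from the cap's middle towards the code side. May be absent.
- seat_0: seat on the carousel plate: flat white spot with a blue edge, 62 mm in diameter, level with the plate, 28 mm above the worktop, 105 mm from the carousel's axis; the three seats are 42 degrees apart. Origin: its centre, on the surface; +x points outwards, away from the carousel's axis (a red dash marks that side), z up. It turns with the plate.
- seat_1: seat on the carousel plate: flat white spot with a blue edge, 62 mm in diameter, level with the plate, 28 mm above the worktop, 105 mm from the carousel's axis; the three seats are 42 degrees apart. Origin: its centre, on the surface; +x points outwards, away from the carousel's axis (a red dash marks that side), z up. It turns with the plate.
- seat_2: seat on the carousel plate: flat white spot with a blue edge, 62 mm in diameter, level with the plate, 28 mm above the worktop, 105 mm from the carousel's axis; the three seats are 42 degrees apart. Origin: its centre, on the surface; +x points outwards, away from the carousel's axis (a red dash marks that side), z up. It turns with the plate.
- carousel_base: fixed frame of the carousel; origin on the worktop on the axis. +x points to the middle of three white reader heads (50 mm wide, 64 mm high, inner faces 162 mm from the axis, at -42, 0, +42 degrees, windows facing the axis). On it an aluminium plate, 300 mm across, top 28 mm up, with a wire rail (14 mm above the plate, at 147 mm radius) behind the seats. A tall yellow gas tap is fixed to its right.
- carousel (a joint): angle of the carousel plate, rad, growing clockwise seen from above. 0: stop with the seats in front of the reader heads; 3.14 (a half turn): stop with the seats on the opposite, loading side. Friction about 0.12 N m; an over-centre weight pulls it towards the nearer stop (up to 0.4 N m, at most 0.6 rad/s by itself) and holds it there, except within about 0.3 rad of the half-way point, where it stays as left.
- crank_grip (a point): crank handle: black upright round sleeve that spins freely on its pin, 28 mm in diameter, from 57 to 145 mm above the worktop, standing on the carousel plate 115 mm from the axis, opposite the middle seat. Point: on the sleeve's axis, 117 mm above the worktop. It travels the circle round the carousel's axis; pinched from above and led round, it turns the plate (about 5 to 10 N).
- tray: blue open tray, 92 mm (its x) by 190 mm (its y), rim 20 mm high, walls and floor about 4 mm thick, fixed to the worktop; origin under its centre, on the worktop
- beaker: plastic beaker, 62 mm wide, 56 mm tall, not part of the job; origin at its underside
- petri_dish: flat clear petri dish, 62 mm, not part of the job; origin at its underside
- marker: blue marker pen, 132 mm, lying, not part of the job; origin at its underside

How it is judged:
On the way, in this order (a step that is already met when the one before it is completed fails the run):
1. the carousel has been turned to its loading stop (value of joint carousel above 3.05 rad), for 0.2 s.
2. with the carousel at the loading stop, every grey-capped jar stands in the tray and every yellow-capped jar on a seat, code outwards (value of joint carousel above 3 rad and angle between each of fresh_0_centre, fresh_1_centre, fresh_2_centre, read_0_centre, read_1_centre, read_2_centre's own z axis and vertical below 0.1 rad and height (world z) of each of fresh_0_centre, fresh_1_centre, fresh_2_centre below 0.078 m and ((horizontal distance between fresh_0_centre and seat_0 below 0.018 m and angle between the x axis of fresh_0_centre and the x axis of seat_0, either way round below 0.3 rad and x of fresh_0_code in the frame of seat_0 above 0.003 m) or (horizontal distance between fresh_0_centre and seat_1 below 0.018 m and angle between the x axis of fresh_0_centre and the x axis of seat_1, either way round below 0.3 rad and x of fresh_0_code in the frame of seat_1 above 0.003 m) or (horizontal distance between fresh_0_centre and seat_2 below 0.018 m and angle between the x axis of fresh_0_centre and the x axis of seat_2, either way round below 0.3 rad and x of fresh_0_code in the frame of seat_2 above 0.003 m)) and ((horizontal distance between fresh_1_centre and seat_0 below 0.018 m and angle between the x axis of fresh_1_centre and the x axis of seat_0, either way round below 0.3 rad and x of fresh_1_code in the frame of seat_0 above 0.003 m) or (horizontal distance between fresh_1_centre and seat_1 below 0.018 m and angle between the x axis of fresh_1_centre and the x axis of seat_1, either way round below 0.3 rad and x of fresh_1_code in the frame of seat_1 above 0.003 m) or (horizontal distance between fresh_1_centre and seat_2 below 0.018 m and angle between the x axis of fresh_1_centre and the x axis of seat_2, either way round below 0.3 rad and x of fresh_1_code in the frame of seat_2 above 0.003 m)) and ((horizontal distance between fresh_2_centre and seat_0 below 0.018 m and angle between the x axis of fresh_2_centre and the x axis of seat_0, either way round below 0.3 rad and x of fresh_2_code in the frame of seat_0 above 0.003 m) or (horizontal distance between fresh_2_centre and seat_1 below 0.018 m and angle between the x axis of fresh_2_centre and the x axis of seat_1, either way round below 0.3 rad and x of fresh_2_code in the frame of seat_1 above 0.003 m) or (horizontal distance between fresh_2_centre and seat_2 below 0.018 m and angle between the x axis of fresh_2_centre and the x axis of seat_2, either way round below 0.3 rad and x of fresh_2_code in the frame of seat_2 above 0.003 m)) and x of read_0_centre in the frame of tray between -0.042 and 0.042 m and y of read_0_centre in the frame of tray between -0.091 and 0.091 m and z of each of read_0_centre, read_1_centre, read_2_centre in the frame of tray below 0.053 m and x of read_1_centre in the frame of tray between -0.042 and 0.042 m and y of read_1_centre in the frame of tray between -0.091 and 0.091 m and x of read_2_centre in the frame of tray between -0.042 and 0.042 m and y of read_2_centre in the frame of tray between -0.091 and 0.091 m), for 0.2 s.
At the end, for the whole second after the job is handed in: Carousel within 0.08 rad of its reader stop, at rest; every yellow-capped jar upright (0.1 rad) on its own seat, centre within 18 mm of the seat's middle, code outwards to the reader within 0.3 rad; every grey-capped jar upright in the tray (value of joint carousel below 0.08 rad and velocity of joint carousel between -0.05 and 0.05 rad/s and angle between each of fresh_0_centre, fresh_1_centre, fresh_2_centre, read_0_centre, read_1_centre, read_2_centre's own z axis and vertical below 0.1 rad and height (world z) of each of fresh_0_centre, fresh_1_centre, fresh_2_centre below 0.078 m and ((horizontal distance between fresh_0_centre and seat_0 below 0.018 m and angle between the x axis of fresh_0_centre and the x axis of seat_0, either way round below 0.3 rad and x of fresh_0_code in the frame of seat_0 above 0.003 m) or (horizontal distance between fresh_0_centre and seat_1 below 0.018 m and angle between the x axis of fresh_0_centre and the x axis of seat_1, either way round below 0.3 rad and x of fresh_0_code in the frame of seat_1 above 0.003 m) or (horizontal distance between fresh_0_centre and seat_2 below 0.018 m and angle between the x axis of fresh_0_centre and the x axis of seat_2, either way round below 0.3 rad and x of fresh_0_code in the frame of seat_2 above 0.003 m)) and ((horizontal distance between fresh_1_centre and seat_0 below 0.018 m and angle between the x axis of fresh_1_centre and the x axis of seat_0, either way round below 0.3 rad and x of fresh_1_code in the frame of seat_0 above 0.003 m) or (horizontal distance between fresh_1_centre and seat_1 below 0.018 m and angle between the x axis of fresh_1_centre and the x axis of seat_1, either way round below 0.3 rad and x of fresh_1_code in the frame of seat_1 above 0.003 m) or (horizontal distance between fresh_1_centre and seat_2 below 0.018 m and angle between the x axis of fresh_1_centre and the x axis of seat_2, either way round below 0.3 rad and x of fresh_1_code in the frame of seat_2 above 0.003 m)) and ((horizontal distance between fresh_2_centre and seat_0 below 0.018 m and angle between the x axis of fresh_2_centre and the x axis of seat_0, either way round below 0.3 rad and x of fresh_2_code in the frame of seat_0 above 0.003 m) or (horizontal distance between fresh_2_centre and seat_1 below 0.018 m and angle between the x axis of fresh_2_centre and the x axis of seat_1, either way round below 0.3 rad and x of fresh_2_code in the frame of seat_1 above 0.003 m) or (horizontal distance between fresh_2_centre and seat_2 below 0.018 m and angle between the x axis of fresh_2_centre and the x axis of seat_2, either way round below 0.3 rad and x of fresh_2_code in the frame of seat_2 above 0.003 m)) and x of read_0_centre in the frame of tray between -0.042 and 0.042 m and y of read_0_centre in the frame of tray between -0.091 and 0.091 m and z of each of read_0_centre, read_1_centre, read_2_centre in the frame of tray below 0.053 m and x of read_1_centre in the frame of tray between -0.042 and 0.042 m and y of read_1_centre in the frame of tray between -0.091 and 0.091 m and x of read_2_centre in the frame of tray between -0.042 and 0.042 m and y of read_2_centre in the frame of tray between -0.091 and 0.091 m); the robot touches nothing.
It fails at once if a bystander (beaker, petri dish or marker) is moved more than 4 cm (distance of any of beaker, petri_dish, marker from where it was at the start of the episode above 0.04 m).
Of fresh_0, fresh_1, fresh_2 only 2 to 3 are there at a start; the rules pass over those that are not, and their reading is None.
Of read_0, read_1, read_2 only 2 to 3 are there at a start; the rules pass over those that are not, and their reading is None.
At some moment in a run one of fresh_0, fresh_1, fresh_2 may be knocked a few centimetres aside while the robot is not near it.
It also fails if it takes over 210 s, if anything falls off the work surface, if the arm or the gripper's body presses on something with over 40 N, if the wrist force passes 120 N, or if a joint passes its speed limit or range.

## Robot

A 6-joint arm with a two-finger parallel gripper is mounted at the origin on a cart in front of the work surface, level with it; the furniture and walls round the work are solid. World frame = base frame: x ahead of the robot, y to its left, z up, the work surface at z = 0. Lengths are in m, angles in rad, forces in N, time in s.
With the tool pointing down it reaches from about 0.25 to 0.725 m from the base axis. Payload 9.7 kg.
Tool frame: the origin (TCP) lies at the centre of the arm's flange, where the gripper is bolted on; the fingertips stand 173 mm ahead of it and the grasp point (between the pads) lies manip.grip_depth ahead of it (manip.grip_depth is the distance from the TCP to the grasp point, in m); z points along the fingers, y is the line along which they close (so a half turn about z gives the same grasp; the last joint's range is limited). The gripper opens to 85 mm and grips with 20 to 120 N. Pads are 22 mm wide; open, the fingers measure 114 mm over their backs; the gripper's body (76 mm by 85 mm) begins 54 mm behind the grasp point. The pads swing forward as they close: fully open they stand 13 mm farther back than shut.
Start: joints at [-1.236, 0.087, 0.176, 1.66, 0, 1.571], TCP at [0.181, -0.519, 0.405] pointing down, gripper open.
Joint ranges: [-3.13, 3.13], [-0.85, 1.81], [-1.15, 1.24], [-2.2, 2.28], [-1.44, 1.52], [-3.14, 3.14]. Speed limits (rad/s): [2.22, 2.22, 2.57, 3.14, 3.14, 3.14].

## Interface

Orientations are given as a 3x3 rotation matrix whose columns are the frame's x, y, z axes.
In Python, from rig import manip, jaws, kin, telemetry, viewer, ticket gives the robot as it stands. Calls block until the motion is done:
- manip.reach(position, orientation): joint-space move of the TCP to a pose.
- manip.line_to(position, ori=None, velocity=0.15): straight line of the TCP; ori=None keeps the orientation; velocity is the mean speed in m/s.
- manip.set_joints(angles): joint-space move.
- jaws.move_gripper(opening, f_grip=None): opening from 0.0 (shut) to 1.0 (fully open); f_grip is the grip in N (None keeps the last); returns when the fingers have stopped.
- manip.sleep(seconds).
- kin.solve_ik(position, orientation): joint angles nearest the present ones, or None.
- telemetry.observe(): the state.
- viewer.camera(name): name is "scene" or "top" or "wrist"; returns (picture, depth): 400x640x3 uint8, red, green, blue; 400x640 float32, m along the optical axis (not along the pixel's ray), 0 where there is no reading.
- viewer.camera_model(name): a dict with "fx", "fy", "cx", "cy" (pixels), "distortion" ([k1, k2, p1, p2, k3] as OpenCV has them; the pictures are not rectified), "R" (3x3) and "t" (3): a world point X has camera coordinates R X + t; the wrist camera has in their place "mount" (4x4, takes a point from camera to tool coordinates, whose origin is the TCP and whose axes are the flange's). Camera axes: x right, y down, z forward; pixel columns grow to the right and rows downward; lengths in m; the calibration is good to about 2 mm. A picture is of the moment at which its call begins: read the wrist's pose just before it. camera_model takes no time and is no camera call.
A pose or a line that the arm cannot do raises manip.IKError and nothing moves.
- ticket.job_done(): hands the job in; it is judged then, once.
The state is a dict: "time": time; "joints": joint angles; "joint_vel": joint speeds; "effort": joint torques, N m; "tcp_pos": TCP position; "eef_rot": TCP orientation; "ft_force": force on the tool from outside, world axes, zero at the start; "ft_torque": the same for the moment, N m; "gripper_width": opening from 0.0 (shut) to 1.0 (fully open); "gripper_force": force on a finger pad.
Only numpy, scipy, OpenCV 4.12 (cv2) and the standard library are available. Lean on these libraries where they do the work, as an engineer would, in place of code of your own. Each camera call takes 0.05 s, during which the arm holds its last target. There are 200 camera calls.

## Working session

There is one attempt and no reset: what is moved stays moved. The work goes in short steps, each a Python script; the robot and the scene stay as the last script left them, time stands still between calls to the robot, and variables do not carry over. Pictures are saved under pics/ and viewed, at most 14 in all, crops included, and the job is handed in when it is done.

```bash
ls; mkdir -p pics
python3 - <<'E'
from rig import manip, jaws, kin, telemetry, viewer, ticket
import cv2, numpy as np
for n in ["scene","top"]:
    p,d=viewer.camera(n); cv2.imwrite(f"pics/{n}0.png",p[:,:,::-1]); np.save(f"pics/{n}0.npy",d)
    m=viewer.camera_model(n); print(n,m)
print(viewer.camera_model("wrist")); s=telemetry.observe(); print(s, manip.grip_depth)
E
```

```text
pics
scene {'fx': 478.38796816731286, 'fy': 478.38796816731286, 'cx': 316.3275792557718, 'cy': 203.3699513777296, 'distortion': array([-0.11784515,  0.        ,  0.        ,  0.        ,  0.        ]), 'R': array([[-0.72061605, -0.69318863, -0.01421397],
       [-0.38392335,  0.41601726, -0.82433761],
       [ 0.57733472, -0.58857384, -0.56592001]]), 't': array([0.2485095 , 0.31438233, 0.82864128])}
top {'fx': 432.972846596704, 'fy': 432.972846596704, 'cx': 317.7689459565331, 'cy': 203.09926873425616, 'distortion': array([0.02749142, 0.        , 0.        , 0.        , 0.        ]), 'R': array([[-0.01899856, -0.99978232, -0.0086242 ],
       [-0.99533054,  0.01972902, -0.09448744],
       [ 0.09463702,  0.0067888 , -0.9954887 ]]), 't': array([-0.1281207 ,  0.49207726,  0.91209275])}
{'fx': 309.11313028070003, 'fy': 309.11313028070003, 'cx': 315.92682356343647, 'cy': 198.93516615817884, 'distortion': array([-0.04046768,  0.        ,  0.        ,  0.        ,  0.        ]), 'mount': array([[ 2.74858842e-04, -9.45925282e-01, -3.24384472e-01,
         8.41480339e-02],
       [ 9.99999961
[... 353 characters left out ...]
73e-05,  1.57077853e+00]), 'joint_vel': array([-0.00054944, -0.00052642,  0.00066819, -0.00151811, -0.00084495,
        0.00121052]), 'effort': array([-3.81182981e-04, -5.21560800e+01,  4.65654016e+01,  1.61259033e-02,
        3.08789367e-06, -9.96220194e-06]), 'tcp_pos': array([ 0.18072401, -0.51946827,  0.40409698]), 'eef_rot': array([[ 9.44466429e-01,  3.28607679e-01, -3.96844028e-04],
       [ 3.28607917e-01, -9.44465861e-01,  1.03642459e-03],
       [-3.42285564e-05, -1.10927432e-03, -9.99999384e-01]]), 'ft_force': array([ 0.79218687,  0.69350714, -0.69618708]), 'ft_torque': array([-0.00899788,  0.00110535,  0.05314424]), 'gripper_force': 0.0, 'gripper_width': 0.9984418481130719} 0.1547
```

View pics/top0.png

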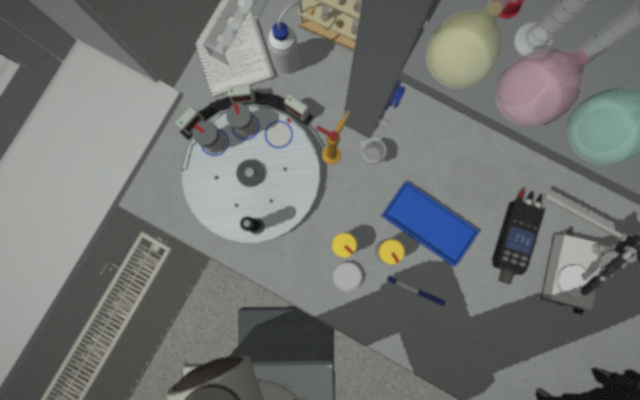

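View pics/scene0.png

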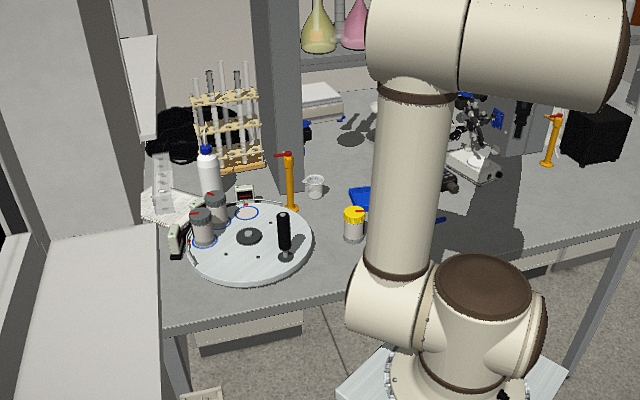

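The top view shows the carousel hub at about (250,173) and the crank at (250,225). Grey jars stand at (205,140) and (240,122), and seat (279,134) is empty. Yellow jars are at (344,244) and (391,251), with the tray around (430,222). The tap is at (332,150), the dish at (347,275), the marker at (415,290) and the beaker at (373,150). Next I'll turn these into positions.

```bash
cat > h.py <<'E'
from rig import manip, jaws, kin, telemetry, viewer, ticket
import cv2, numpy as np
GD=manip.grip_depth
def cam(n):
    s=telemetry.observe(); m=dict(viewer.camera_model(n)); p,d=viewer.camera(n)
    if n=="wrist":
        M=m["mount"]; R=s["eef_rot"]
        m["Rw"]=R@M[:3,:3]; m["o"]=R@M[:3,3]+s["tcp_pos"]
    else: m["Rw"]=m["R"].T; m["o"]=-m["R"].T@m["t"]
    m["K"]=np.array([[m["fx"],0,m["cx"]],[0,m["fy"],m["cy"]],[0,0,1]])
    return p,d,m
def onplane(px,m,z):
    u=cv2.undistortPoints(np.float64(px).reshape(-1,1,2),m["K"],m["distortion"]).reshape(-1,2)
    r=np.c_[u,np.ones(len(u))]@m["Rw"].T
    return m["o"]+r*((z-m["o"][2])/r[:,2])[:,None]
def proj(X,m):
    q,_=cv2.projectPoints((np.atleast_2d(X)-m["o"])@m["Rw"],np.zeros(3),np.zeros(3),m["K"],m["distortion"]); return q.reshape(-1,2)
def mask(p,lo,hi): return cv2.inRange(cv2.cvtColor(p,cv2.COLOR_RGB2HSV),np.array(lo),np.array(hi))
def blobs(mk,amin):
    c,_=cv2.findContours(mk,cv2.RETR_EXTERNAL,cv2.CHAIN_APPROX_NONE)
    return sorted([k for k in c if cv2.contourArea(k)>=amin],key=cv2.contourArea,reverse=True)
def red(p): return mask(p,(0,130,90),(8,255,255))|mask(p,(172,130,90),(180,255,255))
def yellows(p,m,amin=100):
    """cap centre, radius, stripe angle, for caps of standing jars on worktop (z=.08)"""
    out=[]; y=mask(p,(22,120,100),(36,255,255)); r=red(p)
    for c in blobs(y,amin):
        (cx,cy),rad=cv2.minEnclosingCircle(c)
        P=onplane(c[:,0],m,.08)[:,:2].astype(np.float32); (X,Y),R=cv2.minEnclosingCircle(P)
        yy,xx=np.nonzero(r); k=np.hypot(xx-cx,yy-cy)<rad*1.05
        a=None
        if k.sum()>3:
            q=onplane(np.c_[xx[k],yy[k]],m,.08)[:,:2].mean(0)-[X,Y]; a=np.arctan2(q[1],q[0])
        out.append((round(X,4),round(Y,4),round(R,4),a,(round(cx),round(cy))))
    return out
def Rd(psi):
    """tool down; y (closing line) along world angle psi"""
    y=np.array([np.cos(psi),np.sin(psi),0]); z=np.array([0,0,-1.]); return np.c_[np.cross(y,z),y,z]
E
python3 - <<'E'
from h import *
p,d,m=cam("top")
print("cam",m["o"])
print("yellow",yellows(p,m,60))
for n,px,z in [("hub",(250,173),.035),("crank",(246,225),.145),("emptyseat",(279,134),.028),("greyA",(205,139),.108),("greyB",(240,121),.108),("dish",(347,275),.01),("beaker",(373,150),.05),("tap",(332,150),.02),("mark1",(390,279),.01),("mark2",(443,302),.01),("wallL",(178,92),0),("tableL",(122,207),0),("tableR",(335,325),0)]:
    print(n,onplane(px,m,z)[0].round(3))
b=mask(p,(105,150,80),(125,255,255))
for c in blobs(b,600):
    r=cv2.minAreaRect(onplane(c[:,0],m,.02)[:,:2].astype(np.float32)); print("tray",r, cv2.contourArea(c))
# heights from depth: furniture at left
for u,v in [(100,100),(150,120),(170,100),(240,90),(380,60),(332,150),(340,135),(325,130),(230,40),(285,50)]:
    z=d[v,u]; X=None
    uu=cv2.undistortPoints(np.float64([[[u,v]]]),m["K"],m["distortion"])[0,0]
    print((u,v),(m["o"]+m["Rw"]@(np.r_[uu,1]*z)).round(3))
E
```

```text
cam [ 0.40102768 -0.14399303  0.95336821]
yellow [(0.3846, -0.283, 0.0257, np.float64(-2.62205827426767), (391, 251)), (0.3994, -0.1888, 0.0248, np.float64(-2.4067260130571584), (344, 245))]
hub [0.556 0.006 0.035]
crank [ 0.439 -0.004  0.145]
emptyseat [ 0.642 -0.056  0.028]
greyA [0.614 0.084 0.108]
greyB [0.649 0.014 0.108]
dish [ 0.334 -0.197  0.01 ]
beaker [ 0.597 -0.257  0.05 ]
tap [ 0.606 -0.171  0.02 ]
mark1 [ 0.324 -0.289  0.01 ]
mark2 [ 0.274 -0.4    0.01 ]
wallL [0.75  0.174 0.   ]
tableL [0.492 0.295 0.   ]
tableR [ 0.228 -0.17   0.   ]
tray ((0.44181910157203674, -0.3770332336425781), (0.18682201206684113, 0.09150437265634537), 53.61636734008789) 3593.0
(100, 100) [0.712 0.316 0.064]
(150, 120) [0.667 0.21  0.065]
(170, 100) [0.709 0.168 0.067]
(240, 90) [0.73  0.022 0.061]
(380, 60) [ 0.651 -0.229  0.378]
(332, 150) [ 0.59  -0.169  0.092]
(340, 135) [ 0.644 -0.19   0.002]
(325, 130) [ 0.611 -0.155  0.169]
(230, 40) [0.84  0.043 0.062]
(285, 50) [ 0.791 -0.078  0.114]
```

Run:
```python
from h import *
manip.reach([0.47,-0.0,0.46],Rd(-np.pi/2))
p,d,m=cam("wrist"); cv2.imwrite("pics/w1.png",p[:,:,::-1]); np.savez("pics/w1.npz",p=p,d=d,Rw=m["Rw"],o=m["o"])
print(m["o"],proj([[0.556,.006,.028],[.44,-.005,.145]],m))
ang=np.deg2rad(187); A=np.array([.556,.006])
for k in np.linspace(0,np.pi,9):
    a=ang-k; print(a.round(2),kin.solve_ik([*(A+.115*np.array([np.cos(a),np.sin(a)])),.272],Rd(-np.pi/2)) )
```

```text
[ 5.54284605e-01 -4.76049137e-04  4.27914677e-01] [[310.69088954  91.95117512]
 [320.57999057 215.47819417]]
3.26 [-0.0181373  -0.18228153 -0.33885431  1.41422355  0.          3.12345536]
2.87 [ 0.08232443 -0.17057497 -0.32881394  1.41255736  0.         -3.05926823]
2.48 [ 0.16355501 -0.10972568 -0.27485932  1.40566268  0.         -2.97803764]
2.09 [ 0.20933655 -0.01646693 -0.18637194  1.40089131  0.         -2.93225611]
1.69 [ 0.21814438  0.0894947  -0.07727171  1.40402992  0.         -2.92344827]
1.3 [ 0.19652852  0.19184541  0.03671479  1.4156657   0.         -2.94506414]
0.91 [ 0.1529459   0.27827451  0.13944852  1.43197034  0.         -2.98864675]
0.51 [ 0.095169    0.33921579  0.21537498  1.44695552  0.         -3.04642365]
0.12 [ 0.02985785  0.36753301  0.25161816  1.45488148  0.         -3.1117348 ]
```

View pics/w1.png

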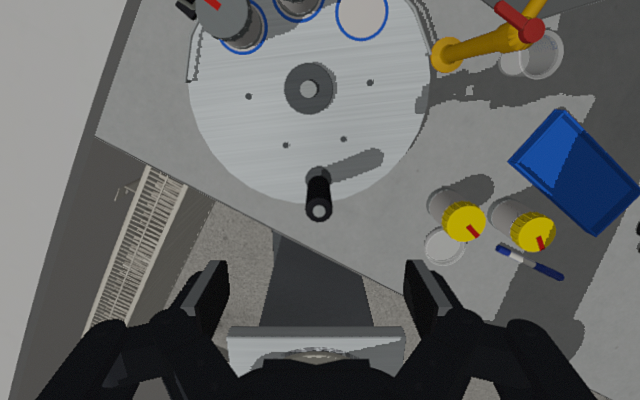

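The wrist view shows the crank top at (319,210), the hub at (309,88) and the empty seat ring at (362,10). The yellow caps are at (464,222) and (533,232), and the dish beside the first one is low.

Run:
```python
from h import *
f=np.load("pics/w1.npz"); m=dict(viewer.camera_model("wrist")); m["Rw"]=f["Rw"];m["o"]=f["o"];m["K"]=np.array([[m["fx"],0,m["cx"]],[0,m["fy"],m["cy"]],[0,0,1]])
p,d=f["p"],f["d"]
print("hub",onplane([(309,88)],m,.035),onplane([(309,88)],m,.028), "crank",onplane([(319,210)],m,.145))
for c in [(309,75),(309,88),(319,210),(445,246)]:
    uu=cv2.undistortPoints(np.float64([[c]]),m["K"],m["distortion"])[0,0]; print(c,(m["o"]+m["Rw"]@(np.r_[uu,1]*d[c[1],c[0]])).round(3))
# plate edge fit by points, lower half
g=cv2.GaussianBlur(cv2.cvtColor(p,cv2.COLOR_RGB2GRAY),(3,3),0).astype(float)
pts=[]
for a in np.deg2rad(np.arange(20,175,3)):
    r=np.arange(95,135,.5); x=309+r*np.cos(a); y=88+r*np.sin(a)
    v=cv2.remap(g.astype(np.float32),x.astype(np.float32)[None],y.astype(np.float32)[None],1)[0]
    k=np.argmin(v[6:]-v[:-6])+3
    pts.append((x[k],y[k]))
P=onplane(pts,m,.028)[:,:2]
for _ in range(3):
    A=np.c_[2*P,np.ones(len(P))]; s=np.linalg.lstsq(A,(P**2).sum(1),rcond=None)[0]; R=np.sqrt(s[2]+s[:2]@s[:2]); e=np.hypot(*(P-s[:2]).T)-R; P=P[abs(e)<max(.002,np.median(abs(e))*2.5)]
print("plate",s[:2],R,len(P)); print(yellows(p,m))
```

```text
hub [[0.56050346 0.00789558 0.035     ]] [[0.56061425 0.00804472 0.028     ]] crank [[ 0.44578145 -0.00342509  0.145     ]]
(309, 75) [0.575 0.008 0.036]
(309, 88) [0.56  0.008 0.043]
(319, 210) [ 0.446 -0.003  0.146]
(445, 246) [ 0.338 -0.195  0.014]
plate [0.55942019 0.00925363] 0.14817595820936003 48
[(0.5955, -0.1718, 0.052, np.float64(-0.7705782299332301), (480, 53)), (0.4068, -0.1823, 0.0295, np.float64(-2.3786583083322115), (463, 221)), (0.3911, -0.2743, 0.0315, np.float64(-2.431265851596667), (532, 231)), (0.6409, -0.2208, 0.0128, np.float64(-2.903248720547116), (534, 6))]
```

```bash
cat >> h.py <<'E'
AX=np.array([.560,.008]); RC=.1147
def pol(r,a): return AX+r*np.array([np.cos(a),np.sin(a)])
def crank(a0,a1,n=14,v=.12):
    """grip the crank at world angle a0 about the axis, lead it round to a1, let go"""
    R=Rd(np.pi/2)
    jaws.move_gripper(.7); manip.reach([*pol(RC,a0),.36],R); manip.line_to([*pol(RC,a0),.272],velocity=.15)
    jaws.move_gripper(0.,60); s=telemetry.observe(); print("grip",s["gripper_width"],s["gripper_force"])
    A=np.linspace(a0,a1,n+1)[1:]; fm=0
    for i,a in enumerate(A):
        manip.line_to([*pol(RC,a),.272],velocity=v if i<n-2 else v/2)
        f=np.linalg.norm(telemetry.observe()["ft_force"][:2]); fm=max(fm,f)
    print("max f",fm,"end f",telemetry.observe()["ft_force"])
    manip.sleep(.4); jaws.move_gripper(.7); manip.line_to([*pol(RC,a1),.37],velocity=.2)
E
python3 - <<'E'
from h import *
a=np.deg2rad(185.5); crank(a,a-np.pi-.01)
manip.reach([.40,-.02,.46],Rd(np.pi/2)) 
p,d,m=cam("top"); cv2.imwrite("pics/top1.png",p[:,:,::-1])
p,d,m=cam("wrist"); cv2.imwrite("pics/w2.png",p[:,:,::-1]); print(telemetry.observe()["time"])
E
```

```text
grip 0.3130971458255206 58.70213449001312
max f 14.903741964672744 end f [ 1.57010041 14.82080663  5.85550604]
16.4917
```

View pics/w2.png

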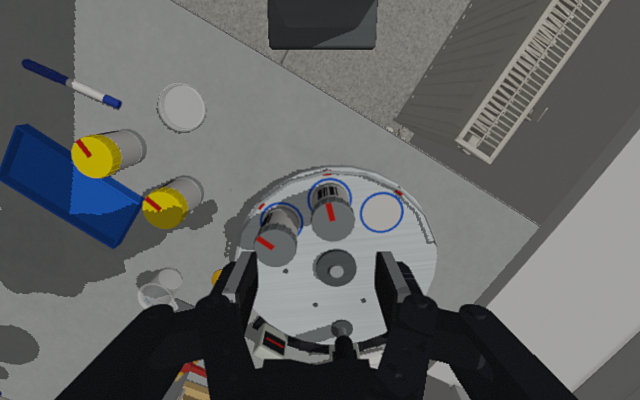

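View pics/top1.png

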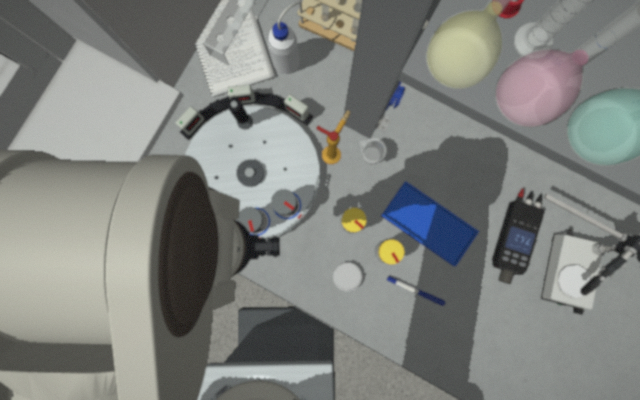

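The carousel is at its loading stop. Both grey jars stand upright at wrist (275,244) and (332,217), and seat (382,212) is empty. One yellow jar was knocked to top (354,220) but is still upright. Two yellow and two grey jars are present. I'll check the seat geometry, then move the greys.

```bash
cat >> h.py <<'E'
SEAT=np.deg2rad([227.5,185.5,143.5])
TC=np.array([.442,-.377]); TA=np.deg2rad(53.6); TU=np.array([np.cos(TA),np.sin(TA)])
def best(psi,xy):
    """closing line mod pi -> psi with the last joint nearest the middle of its range"""
    j1=np.arctan2(xy[1],xy[0]); k=np.arange(-4,5)*np.pi
    c=psi+k; return c[np.argmin(abs(j1-c+np.pi/2))]
HI=.22+GD
def go(xy,psi): manip.line_to([*xy,HI],Rd(psi),velocity=.25)
def pick(xy,zbase,psi,opening=1.):
    psi=best(psi,xy); jaws.move_gripper(opening); manip.reach([*xy,HI],Rd(psi)) 
    manip.line_to([*xy,zbase+.055+GD],velocity=.12)
    jaws.move_gripper(0.,40); s=telemetry.observe(); print("grip",s["gripper_width"].round(3),s["gripper_force"],s["ft_force"].round(1))
    manip.line_to([*xy,HI],velocity=.15); return psi
def place(xy,zbase,psi):
    go(xy,psi); manip.line_to([*xy,zbase+.062+GD],velocity=.15); manip.line_to([*xy,zbase+.0555+GD],velocity=.03)
    print("place f",telemetry.observe()["ft_force"].round(1)); jaws.move_gripper(.78); manip.sleep(.1)
    manip.line_to([*xy,HI],velocity=.2)
E
python3 - <<'E'
from h import *
p,d,m=cam("wrist")
print("empty seat",onplane([(382,212)],m,.028),pol(.105,SEAT[2]))
print("greys",onplane([(275,244),(332,217)],m,.108),pol(.105,SEAT[0]),pol(.105,SEAT[1]))
r=red(p)
for c in blobs(r,4):
    q=c[:,0].mean(0); P=onplane([q],m,.028)[0,:2]; v=P-AX; print(q.round(),np.hypot(*v).round(3),np.rad2deg(np.arctan2(v[1],v[0]))%360)
for s in (0,1):
  for xy in (pol(.105,SEAT[s]),TC+TU*.045,TC-TU*.05): print([kin.solve_ik([*xy,z],Rd(best(SEAT[s],xy))) is not None for z in (.2,HI)],end="")
E
```

```text
empty seat [[0.47344361 0.07165161 0.028     ]] [0.47559503 0.07045639]
greys [[ 0.48178622 -0.06714364  0.108     ]
 [ 0.44823037 -0.00216857  0.108     ]] [ 0.48906303 -0.06941412] [ 0.4554834 -0.0020638]
[193. 370.] 0.315 310.71522593220897
[330. 211.] 0.088 185.55385004040366
[264. 243.] 0.11 248.89841035902947
[ 83. 148.] 0.38 242.23816391349118
[152. 203.] 0.273 248.75501270579713
[274. 342.] 0.172 326.1506821025206
[399. 192.] 0.143 143.70191810774242
[261. 206.] 0.141 227.594862571841
[True, True][True, True][True, True][True, True][True, True][True, True]
```

Run:
```python
from h import *
for s,u in ((0,-.048),(1,.048)):
    pick(pol(.108,SEAT[s]),.028,SEAT[s]); xy=TC+TU*u; place(xy,.004,best(TA+np.pi/2,xy))
manip.reach([.42,.05,.40],Rd(np.pi/2))
p,d,m=cam("top"); cv2.imwrite("pics/top2.png",p[:,:,::-1]); print(yellows(p,m,60),telemetry.observe()["time"])
```

```text
Traceback (most recent call last):
  File "h.py", line 62, in pick
    jaws.move_gripper(0.,40); s=telemetry.observe(); print("grip",s["gripper_width"].round(3),s["gripper_force"],s["ft_force"].round(1))
                                                                  ^^^^^^^^^^^^^^^^^^^^^^^^
AttributeError: 'float' object has no attribute 'round'
```

```bash
sed -i 's/s\["gripper_width"\].round(3)/round(float(s["gripper_width"]),3)/' h.py
python3 - <<'E'
from h import *
s=telemetry.observe(); print(s["gripper_width"],s["gripper_force"])
manip.line_to([*pol(.108,SEAT[0]),HI],velocity=.15)
for s,u in ((0,-.048),(1,.048)):
    if s: pick(pol(.108,SEAT[s]),.028,SEAT[s])
    xy=TC+TU*u; place(xy,.004,best(TA+np.pi/2,xy))
manip.reach([.42,.05,.40],Rd(np.pi/2))
p,d,m=cam("top"); cv2.imwrite("pics/top2.png",p[:,:,::-1]); print(yellows(p,m,60),telemetry.observe()["time"])
E
```

```text
0.5739872435037553 41.07624292373657
place f [ 0.3 -0.4 -1.1]
grip 0.567 40.93297719955444 [-0.8  0.7  4.5]
place f [ 1.1 -0.  -0.4]
[(0.4494, -0.21, 0.0249, np.float64(-2.3206068175358388), (354, 220)), (0.3836, -0.2828, 0.0242, np.float64(-2.5568064796896), (391, 252))] 36.6583
```

View pics/top2.png

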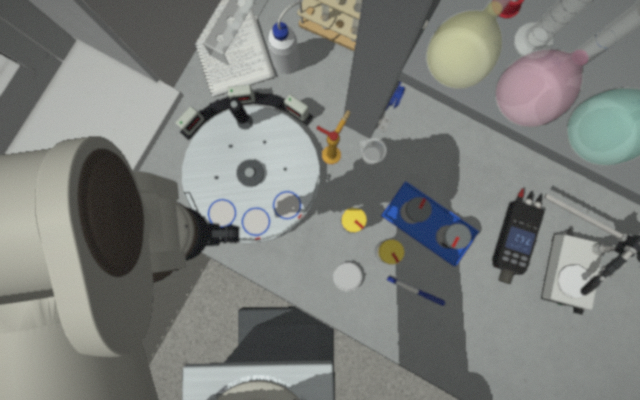

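Both grey jars stand in the tray, at (417,209) and (458,238). Next come close wrist looks at each yellow cap for its stripe angle, then picking and placing.

```bash
cat >> h.py <<'E'
def look(xy,psi):
    """refine cap centre and stripe angle from above with the wrist camera"""
    manip.reach([*xy,.36],Rd(psi)); p,d,m=cam("wrist")
    c0=proj([[*xy,.08]],m)[0]; rr=m["fx"]*.03/.27
    yy,xx=np.nonzero(red(p)); k=np.hypot(xx-c0[0],yy-c0[1])<rr*1.2
    S=onplane(np.c_[xx[k],yy[k]],m,.08)[:,:2]
    l=cv2.fitLine(S.astype(np.float32),cv2.DIST_L2,0,.01,.01).ravel(); v=l[:2]; t=(S-l[2:])@v
    mk=mask(p,(22,110,70),(36,255,255)); cs=blobs(mk,300); c=min(cs,key=lambda c:np.hypot(*(c[:,0].mean(0)-c0)))
    C=np.array(cv2.minEnclosingCircle(onplane(c[:,0],m,.08)[:,:2].astype(np.float32))[0])
    if (l[2:]-C)@v<0: v=-v;t=-t
    print("cap",C.round(4),"stripe n",k.sum(),"inner end",(l[2:]+v*t.min()).round(4),"len",np.ptp(t).round(4),"ang",np.arctan2(v[1],v[0]).round(3))
    return p,C,np.arctan2(v[1],v[0])
E
python3 - <<'E'
from h import *
for i,(xy,g) in enumerate([((.4494,-.21),-2.32),((.3836,-.2828),-2.556)]):
    p,C,a=look(xy,g+np.pi); cv2.imwrite(f"pics/y{i}.png",p[:,:,::-1])
E
python3 -c "
import cv2,numpy as np
cv2.imwrite('pics/y.png',np.vstack([cv2.imread(f'pics/y{i}.png')[80:330] for i in (0,1)]))"
```

```text
cap [ 0.4497 -0.2068] stripe n 160 inner end [ 0.4498 -0.2103] len 0.0213 ang -2.356
cap [ 0.3842 -0.2803] stripe n 154 inner end [ 0.3836 -0.2832] len 0.021 ang -2.63
```

View pics/y.png

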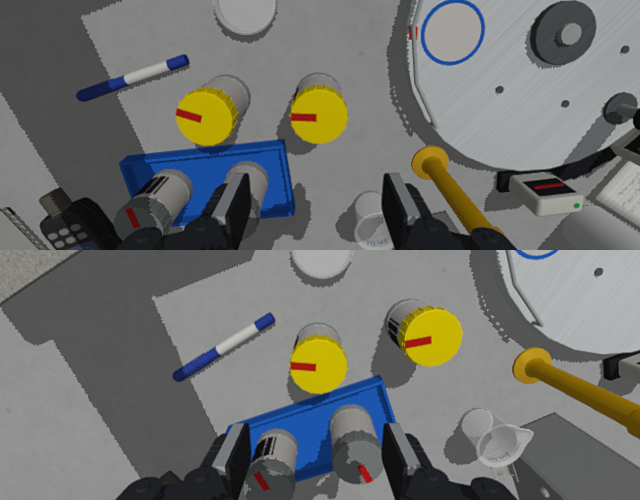

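The crops show both yellow jars upright with clear stripes, and the centres agree with the top view to within about 3 mm. Picking.

Run:
```python
from h import *
def job(xy,g,seat):
    p,C,a=look(xy,g+np.pi)
    psi=pick(np.array(xy),0.,a+np.pi,.88)
    tgt=seat+(psi-a); tgt=(tgt+np.pi)%(2*np.pi)-np.pi
    print("psi",psi,"tgt",tgt,"j6",telemetry.observe()["joints"][5]); place(pol(.105,seat),.028,tgt)
job((.4496,-.2103),-2.356,SEAT[0])
p,d,m=cam("top"); print(yellows(p,m,60))
job((.3838,-.283),-2.63,SEAT[2])
manip.reach([.40,-.0,.44],Rd(np.pi/2))
p,d,m=cam("wrist"); cv2.imwrite("pics/w3.png",p[:,:,::-1]); print(telemetry.observe()["time"])
yy,xx=np.nonzero(red(p)); 
for s in (0,2):
    P=onplane(np.c_[xx,yy],m,.108)[:,:2]; S=P[np.hypot(*(P-pol(.105,SEAT[s])).T)<.027]
    l=cv2.fitLine(S.astype(np.float32),2,0,.01,.01).ravel(); t=(S-l[2:])@l[:2]; e=[l[2:]+l[:2]*q for q in (t.min(),t.max())]
    e.sort(key=lambda q:np.hypot(*(q-AX))); v=e[1]-e[0]
    print(s,len(S),"inner end",e[0],"seat",pol(.105,SEAT[s]),"ang err",(np.arctan2(v[1],v[0])-SEAT[s]+np.pi)%(2*np.pi)-np.pi)
```

```text
cap [ 0.4498 -0.2064] stripe n 146 inner end [ 0.4495 -0.2105] len 0.0204 ang -2.35
grip 0.571 41.44996762275696 [-0.1  0.7  5.3]
psi 0.7912435531616211 tgt 0.8290314821200866 j6 0.34202013791269315
place f [ 0.5 -0.5 -1.1]
[(0.3844, -0.2825, 0.0251, np.float64(-2.5718423540147923), (391, 251))]
cap [ 0.3847 -0.2797] stripe n 147 inner end [ 0.3833 -0.2834] len 0.0204 ang -2.627
grip 0.572 41.37657165527344 [-0.1  0.4  5. ]
psi 0.5149822235107422 tgt -0.6370450895551496 j6 0.42046121579780343
place f [0.5 0.1 0.9]
56.8833
0 68 inner end [ 0.4865294  -0.07089924] seat [ 0.48906303 -0.06941412] ang err 0.024934022655433985
2 87 inner end [0.47388863 0.07219503] seat [0.47559503 0.07045639] ang err -0.011334686750428258
```

View pics/w3.png

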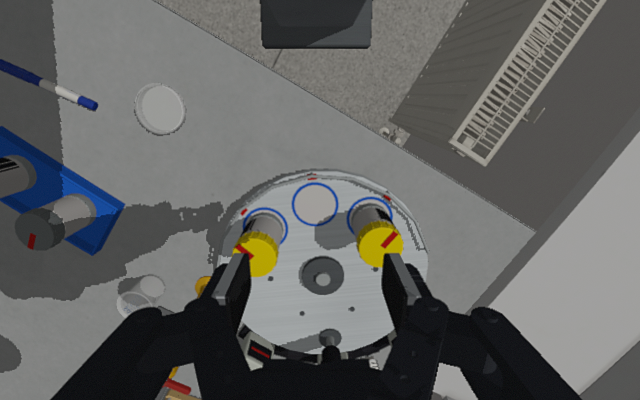

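Both yellow jars stand upright on their seats, within about 3 mm and 0.03 rad. Turning back.

Run:
```python
from h import *
a=np.deg2rad(5.5); crank(a,a+np.pi+.01,n=16,v=.10)
manip.reach([.36,-.0,.46],Rd(-np.pi/2+.1))
p,d,m=cam("wrist"); cv2.imwrite("pics/w4.png",p[:,:,::-1])
yy,xx=np.nonzero(red(p)); P=onplane(np.c_[xx,yy],m,.108)[:,:2]
for s in (0,2):
    an=SEAT[s]-np.pi; S=P[np.hypot(*(P-pol(.105,an)).T)<.03]
    if len(S)>5:
        l=cv2.fitLine(S.astype(np.float32),2,0,.01,.01).ravel(); t=(S-l[2:])@l[:2]; e=[l[2:]+l[:2]*q for q in (t.min(),t.max())]
        e.sort(key=lambda q:np.hypot(*(q-AX))); v=e[1]-e[0]
        print(s,len(S),e[0],pol(.105,an),"ang err",(np.arctan2(v[1],v[0])-an+np.pi)%(2*np.pi)-np.pi)
manip.reach([.2,-.45,.42],Rd(-1.2))
p,d,m=cam("top"); cv2.imwrite("pics/top3.png",p[:,:,::-1]); print(telemetry.observe()["time"])
```

```text
grip 0.31063104732279706 59.5560747385025
max f 10.426985199875535 end f [-5.17965146  9.04948789 13.96600883]
71.6917
```

View pics/top3.png

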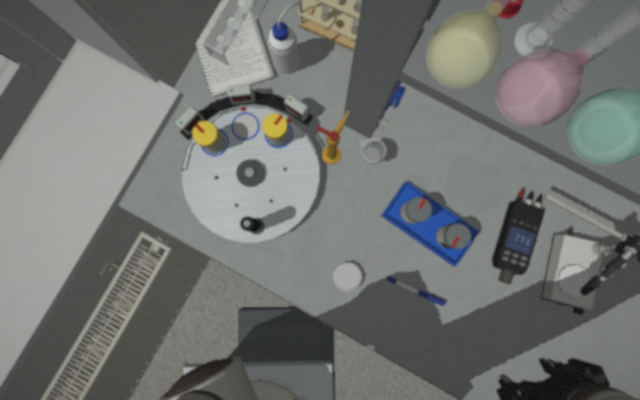

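View pics/w4.png

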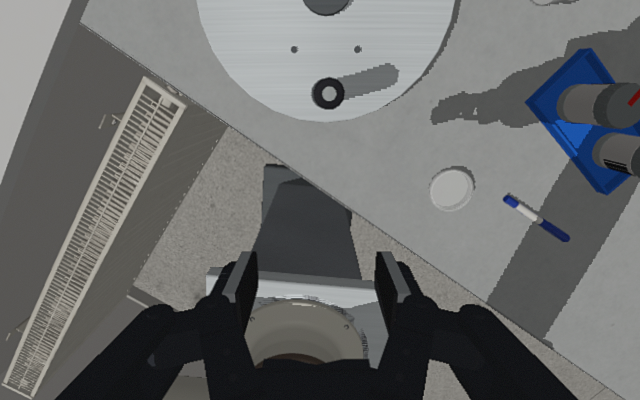

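The top view shows the crank back at (250,225), the yellow jars upright at the reader at (205,138) and (276,129), and the greys still in the tray. One numeric check, then hand in.

Run:
```python
from h import *
p,d,m=cam("top"); q=cv2.imread("pics/top0.png")[:,:,::-1]; A=np.array([.556,.006])
mk=lambda i:cv2.inRange(cv2.cvtColor(np.ascontiguousarray(i),cv2.COLOR_RGB2GRAY)[212:238,230:275],0,45)
for i in (q,p):
    M=cv2.moments(mk(i),True); print("crank px",M["m10"]/M["m00"],M["m01"]/M["m00"])
r=red(p); yy,xx=np.nonzero(r); ok=1
for c in blobs(mask(p,(22,120,100),(36,255,255)),150):
    C=np.array(cv2.minEnclosingCircle(onplane(c[:,0],m,.108)[:,:2].astype(np.float32))[0]); P=onplane(np.c_[xx,yy],m,.108)[:,:2]
    S=P[np.hypot(*(P-C).T)<.027]
    if len(S)>4: v=S.mean(0)-C; w=C-A; print(C,"r",np.hypot(*w),"ang",np.rad2deg(np.arctan2(w[1],w[0])),"stripe",np.rad2deg(np.arctan2(v[1],v[0])))
```

```text
crank px 25.11320754716981 12.90566037735849
crank px 25.054054054054053 12.837837837837839
[0.62614131 0.0844854 ] r 0.1052604428722507 ang 48.21328279626436 stripe 45.40680285156754
[ 0.63752562 -0.05531173] r 0.10200761945090894 ang -36.945169581761114 stripe -28.64508079167456
```

```bash
python3 -c "
from h import *
print(ticket.job_done())"
```

```text
the job is handed in; nothing more can be done
None
```

I handed the job in at about 72 s of the 210 s allowed. Both yellow-capped jars are on their own seats at the reader with codes outwards, both grey-capped jars are in the tray, and the carousel is back at its reader stop; the judge gave no verdict.

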